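# Release two fuses into the sliding jig with the flap lever

## Task

Push the blue jig block along its rail until it is fully home against the stop, with its pocket under the mouth of the fuse ramp. Then press the yellow pad on the long end of the lever right down, so that its short end lifts the heavy red flap and both yellow fuses roll into the pocket, and let the lever rise again so that the flap shuts. Do not touch the flap or the fuses, pick nothing up, and leave the brass probe, the black holder base and the zinc foot where they stand.

Things in the scene. Friction and masses are not known exactly. Their poses are not given: they have to be found in the camera images.
- fixture: fixed test fixture, 12 mm base plate; origin on the table top, z up, own y along rail and lever. In its frame (mm): ramp mouth at x 0, y 0, z 55, ramp rising to +x at 15 degrees, 102 long, 68 wide; rail at x -30, y -50 to 205, top z 21, end bar z 26; flap over x 2 to 105, y +-38, up to 113 high; lever at x 8, y -50 to -250, pivot y -102, z 85, in a yoke 102 high. Plate: x -73 to 117, y -60 to 210
- block (a joint): position of the blue jig block along the rail, m: 0 at the fixture's +y end, growing as it slides in the fixture's -y direction, 0.16 fully home at the stop under the ramp mouth. About 2 N of drag; it stays where left and cannot leave the rail. The block is 53 (x) by 70 (y) mm, from z 22 to 76 mm above the table, with an open pocket in its top
- block_push (a point): centre of the jig block's outer end face, the flat upright face that looks to the fixture's +y (53 mm wide, z 22 to 76 mm; this point is at z 55 mm). Pushing here in the fixture's -y direction slides the block home; its axes are the fixture's
- block_pocket (a point): centre of the pocket's floor in the jig block, 30 mm above the table; the pocket is 43 (x) by 60 (y) mm, its wall towards the ramp 20 mm high and the other three 46 mm; its axes are the fixture's
- lever (a joint): angle of the steel lever in rad: 0 at rest with its long end up, 0.45 pressed fully down against its stop. Pressing takes about 1 N at the start and 3 to 5 N once it lifts the flap; a spring and the flap bring it back to 0 when let go
- lever_pad (a point): centre of the top of the yellow pad (30 x 34 mm, 10 mm thick) on the lever's long end, 130 mm from the pivot about a level axis along the fixture's x; about 132 mm above the table at rest, 74 mm when fully down, tilted up to 15 degrees at either end of the stroke
- flap (a joint): angle of the heavy red flap in rad: 0 shut, about 0.25 when the lever is fully down; the fuses can pass from about 0.15. It falls shut by its own weight (0.5 to 0.85 kg)
- flap_lip (a point): middle of the lower edge of the flap's steel lip that holds back the fuses; 60 mm above the table when shut, it rises about 21 mm at full lift
- fuse1: yellow ceramic fuse with metal end caps, 14 mm diameter, 51 mm long, 22 g, lying along the fixture's y on the ramp behind the flap's lip; origin at its centre, own y along its length
- fuse2: second fuse like fuse1, lying behind it, farther up the ramp
- probe: loose brass test probe tip standing upright, 18 mm diameter, 48 mm high, origin under its centre; leave alone
- holder: loose black nylon fuse holder base, 36 x 60 x 30 mm high, origin under its centre; leave alone
- foot: loose zinc die-cast mounting foot, 48 x 40 x 36 mm high, origin under its centre; leave alone
Mind the look-alikes: they are no part of the job. What is shaped like the fuse2 but orange or turquoise is not meant.

How it is judged:
By the outcome, as a careful person would: the job done as asked, in the order asked, and still so for the second after the job is handed in, with the robot touching nothing.
It also fails if it takes over 48 s, if anything falls off the work surface, if the arm or the gripper's body presses on something with over 40 N, if the wrist force passes 120 N, or if a joint passes its speed limit or range.

## Robot

A 6-joint arm with a two-finger parallel gripper is mounted at the origin on the work surface. World frame = base frame: x ahead of the robot, y to its left, z up, the work surface at z = 0. Lengths are in m, angles in rad, forces in N, time in s.
With the tool pointing down it reaches from about 0.3 to 0.875 m from the base axis. Payload 6.4 kg.
Tool frame: the origin (TCP) lies midway between the tips of the shut fingers; the grasp point (between the pads) lies 19 mm behind it (ctrl.pinch_z is the distance from the TCP to the grasp point, in m); z points along the fingers, y is the line along which they close (so a half turn about z gives the same grasp; the last joint's range is limited). The gripper opens to 85 mm and grips with 20 to 120 N. Pads are 22 mm wide; open, the fingers measure 114 mm over their backs; the gripper's body (76 mm by 85 mm) begins 54 mm behind the grasp point. The pads swing forward as they close: fully open they stand 13 mm farther back than shut.
Start: joints at [0.981, 0.181, 1.607, -0, 1.354, -0.206], TCP at [0.215, 0.533, 0.231] pointing down, gripper open.
Joint ranges: [-2.99, 2.99], [-0.89, 2.07], [0.3, 2.58], [-1.14, 4.28], [0, 2.63], [-3.12, 3.12]. Speed limits (rad/s): [2.57, 2.57, 3.01, 3.14, 3.14, 3.14].

## Interface

Orientations are given as a unit quaternion [w, x, y, z].
In Python, from bench import ctrl gives the robot as it stands.
- The arm moves only by the tool apply_moves, never from a script. Its argument "moves" is a list of rows, each an object with "jaw": the opening, from 0 (shut) to 1 (fully open); "offset": the shift along the tool's x, y, z in mm, a list of three; "rot": the turn, a rotation vector about the tool's x, y, z in degrees, a list of three. In form: [{"jaw": jaw, "offset": [dx, dy, dz], "rot": [ax, ay, az]}, ...]. A call has exactly 5 rows; each row shifts and turns the commanded pose from where the row before left it, along the tool's axes as they then stand; what a row does not reach is not made up. A row lasts 1/8 s, in which the tool goes at most 62.5 mm and 10.7 degrees, less where a joint would pass 70% of its speed; a pose out of reach is approached as far as the arm can. A call is refused whole if a number of a shift passes 62.5 or a number of a turn 10.7, either way. A call with a gripper value outside its range is refused whole. The fingers move at their own pace and stop on an object; the grip force is fixed at half the most. Time passes only in rows, so rows that do not move let the fingers close, or fill a call up. It gives the time, the measured TCP pose, the force, the opening and the grip force at its end, in the units of the state.
- ctrl.get_obs(): the state, without advancing time (a new reading comes with each control period).
- ctrl.camera(name): name is "side" or "top" or "wrist"; returns (picture, depth): 480x640x3 uint8, red, green, blue; 480x640 float32, m along the optical axis (not along the pixel's ray), 0 where there is no reading.
- ctrl.camera_params(name): a dict with "K" (3x3 intrinsics, pixels), "cam_to_world" (4x4, takes a point from camera to world coordinates); the wrist camera has in their place "mount" (4x4, takes a point from camera to tool coordinates, whose origin is the TCP and whose axes are the flange's). Camera axes: x right, y down, z forward; pixel columns grow to the right and rows downward; lengths in m; the calibration is good to about 2 mm. A picture is of the moment at which its call begins: read the wrist's pose just before it. camera_params takes no time and is no camera call.
- ctrl.hand_in(): hands the job in; it is judged then, once.
Trained networks look in the newest picture that a camera, given by its name, has taken for a name from the list of things; names that differ only in an ending like _2 or _b are one class to them, and where a whole thing is asked for, a point or a joint stands for the part that bears it (a point fixed in the world has none). Each returns a list of dicts, best first, with "score" (0 to 1); they miss things now and then, are a little off and sometimes report something else, mostly with a low value. They report only what shows in the picture. A call takes as long as a camera call. They do not tell look-alikes from the thing itself.
- ctrl.outline_of(camera, target): "region" (480x640 bool, what is visible of it) and "position" ([column, row] in pixels, amid what is visible of it).
The state is a dict: "time_s": time; "q": joint angles; "dq": joint speeds; "joint_efforts": joint torques, N m; "eef_pos": TCP position; "eef_rot": TCP orientation; "wrist_force": force on the tool from outside, world axes, zero at the start; "torque": the same for the moment, N m; "opening": opening from 0.0 (shut) to 1.0 (fully open); "grasp_force": force on a finger pad.
Only numpy, scipy, OpenCV 4.12 (cv2) and the standard library are available. Lean on these libraries where they do the work, as an engineer would, in place of code of your own. Each camera call takes 0.05 s, during which the arm holds its last target. There are 200 camera calls.

## Working session

There is one attempt and no reset: what is moved stays moved. The work goes in short steps, Python scripts to look and compute and a tool call to move; the robot and the scene stay as the last step left them, time stands still between calls to the robot, and variables do not carry over. Pictures are saved under pics/ and viewed, at most 10 in all, crops included, and the job is handed in when it is done.

Besides the shell and the picture viewer there is one more tool, called after "Request:" as a command line: name --argument value ..., lists and objects as JSON in quotes. apply_moves: Moves the arm, as the interface text tells. Its arguments: {"type":"object","properties":{"moves":{"type":"array"}},"required":["moves"]}

```bash
mkdir -p pics; cat > h.py <<'E'
import numpy as np, cv2
from bench import ctrl
def world(cam,px,depth):
    p=ctrl.camera_params(cam);K=p["K"];T=np.array(p["cam_to_world"])
    px=np.atleast_2d(px);d=np.atleast_1d(depth)
    c=np.c_[(px[:,0]-K[0][2])/K[0][0]*d,(px[:,1]-K[1][2])/K[1][1]*d,d]
    return c@T[:3,:3].T+T[:3,3]
def cloud(cam,region,D):
    v,u=np.nonzero(region&(D>0));return world(cam,np.c_[u,v],D[v,u])
E
python3 - <<'E'
from h import *
for c in("top","side"):
    im,D=ctrl.camera(c);cv2.imwrite(f"pics/{c}0.png",im[...,::-1]);np.save(f"{c}0.npy",D)
    for n in("fixture","block","lever","lever_pad","flap","fuse1","probe","holder","foot"):
        for o in ctrl.outline_of(c,n)[:3]:
            P=cloud(c,o["region"],D)
            print(c,n,round(o["score"],2),np.round(o["position"]),o["region"].sum(),np.round(np.median(P,0),3) if len(P) else None, np.round(np.percentile(P,97,axis=0),3) if len(P) else None)
    print(np.round(ctrl.camera_params(c)["cam_to_world"],3))
o=ctrl.get_obs();print(o["eef_pos"],o["eef_rot"],o["time_s"])
E
```

```text
top fixture 0.74 [285. 244.] 20825 [0.528 0.046 0.013] [0.648 0.2   0.113]
top block 0.93 [234. 250.] 1534 [0.515 0.132 0.032] [0.541 0.163 0.078]
top lever 0.9 [419. 261.] 1280 [ 0.497 -0.167  0.109] [ 0.516 -0.066  0.135]
top lever_pad 0.96 [421. 260.] 1327 [ 0.498 -0.169  0.109] [ 0.518 -0.065  0.135]
top lever_pad 0.65 [405. 338.] 734 [ 0.378 -0.158  0.007] [ 0.402 -0.135  0.037]
top lever_pad 0.44 [321. 236.] 10 [ 0.542 -0.012  0.071] [ 0.544 -0.007  0.073]
top flap 0.8 [329. 233.] 1793 [ 0.55  -0.013  0.099] [0.614 0.037 0.112]
top fuse1 0.7 [354. 136.] 275 [ 0.736 -0.067  0.012] [ 0.757 -0.047  0.016]
top fuse1 0.61 [306. 133.] 240 [0.734 0.016 0.012] [0.743 0.041 0.017]
top fuse1 0.59 [399. 163.] 231 [ 0.679 -0.149  0.012] [ 0.688 -0.125  0.016]
top holder 0.85 [344. 325.] 812 [ 0.403 -0.056  0.013] [ 0.426 -0.027  0.032]
top foot 0.65 [405. 337.] 717 [ 0.377 -0.159  0.007] [ 0.401 -0.136  0.037]
[[ 0.02  -0.988  0.152  0.402]
 [-1.    -0.023 -0.019  0.021]
 [ 0.023 -0.152 -0.988  1.043]
 [ 0.     0.     0.     1.   ]]
side fixture 0.89 [339. 295.] 22095 [ 0.51  -0.029  0.012
[... 321 characters left out ...]
062  0.134]
side fuse1 0.73 [456. 304.] 323 [ 0.676 -0.153  0.011] [ 0.693 -0.128  0.014]
side fuse1 0.71 [217. 335.] 294 [0.36  0.059 0.011] [0.384 0.065 0.014]
side fuse1 0.7 [434. 256.] 262 [ 0.734 -0.07   0.01 ] [ 0.754 -0.051  0.014]
side probe 0.55 [434. 333.] 177 [ 0.601 -0.166  0.018] [ 0.607 -0.159  0.041]
side holder 0.71 [283. 371.] 1356 [ 0.399 -0.057  0.012] [ 0.425 -0.029  0.03 ]
side foot 0.71 [322. 439.] 1208 [ 0.374 -0.165  0.007] [ 0.399 -0.141  0.036]
[[ 0.734 -0.502  0.457  0.233]
 [-0.679 -0.536  0.501 -0.32 ]
 [-0.007 -0.679 -0.735  0.629]
 [ 0.     0.     0.     1.   ]]
[0.21532119 0.53320224 0.23132037] [2.09361676e-05 1.90723546e-01 9.81643789e-01 3.06229461e-05] 1.0
```

View pics/top0.png

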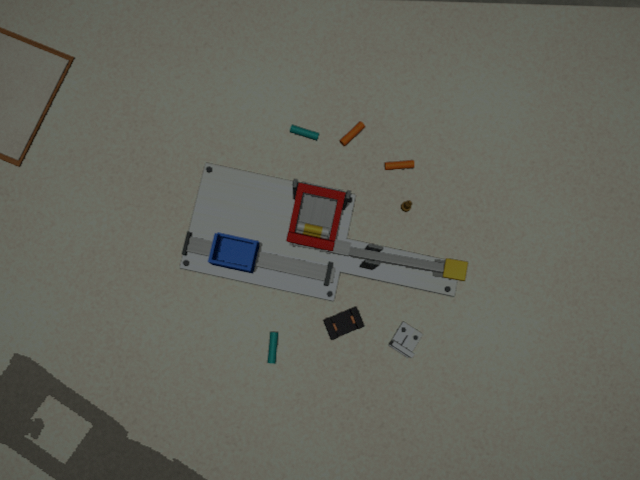

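View pics/side0.png

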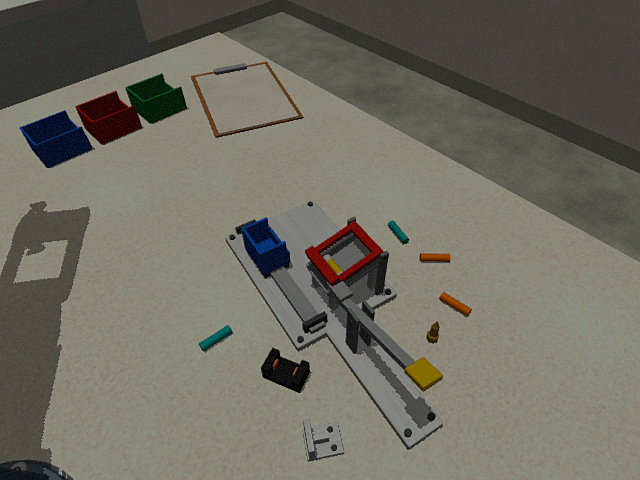

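The picture shows the block at top (234,250), side (265,246). The pad is at top (455,270), side (424,373). Possible mix-ups:
- **Block:** the blue tray at side (55,140) is loose and off the rail, so it isn't the block.
- **Pad:** the foot at top (405,338) is zinc, and the "lever_pad" network also marked it.
- **Fuses:** the orange ones at top (352,133) and (399,165) and the turquoise ones at (305,132) and (273,347) are decoys. The real fuses are under the flap at (313,230).

I choose the block on the rail and the yellow pad on the lever end.

```bash
python3 - <<'E'
from h import *
for c in("top","side"):
    im=cv2.imread(f"pics/{c}0.png");D=np.load(f"{c}0.npy")
    hsv=cv2.cvtColor(im,cv2.COLOR_BGR2HSV)
    P=np.full((480,640,3),9.);v,u=np.nonzero(D>0);P[v,u]=world(c,np.c_[u,v],D[v,u])
    near=(P[...,0]>.3)&(P[...,0]<.7)&(abs(P[...,1])<.3)
    blue=near&(hsv[...,0]>100)&(hsv[...,0]<130)&(hsv[...,1]>120)
    rim=P[blue&(P[...,2]>.068)]
    r=cv2.minAreaRect((rim[:,:2]*1000).astype(np.float32));print(c,"rim",r,rim[:,2].mean())
    yel=near&(hsv[...,0]>18)&(hsv[...,0]<35)&(hsv[...,1]>120)&(P[...,2]>.115)&(P[...,1]<-.1)
    pad=P[yel];rp=cv2.minAreaRect((pad[:,:2]*1000).astype(np.float32));print("pad",rp,pad.mean(0),len(pad))
    b=np.array(r[0]);p=np.array(rp[0])
    d=b-p;a=np.arctan2(d[1],d[0]);L=np.hypot(*d)
    # in fixture: d=( -38, Ly)
    af=np.arctan2(np.sqrt(L*L-38**2),-38);yaw=a-af;print("yaw",np.degrees(yaw))
    R=np.array([[np.cos(yaw),-np.sin(yaw)],[np.sin(yaw),np.cos(yaw)]])
    o=p-R@np.array([8,-228]);print("origin",o,"block fix",R.T@(b-o))
    print("flap", np.round(R.T@(P[near&(hsv[...,1]>150)&((hsv[...,0]<8)|(hsv[...,0]>172))&(P[...,2]>.09)][:,:2]*1000-o).T[:, :].min(1)) if 0 else "")
im=cv2.imread("pics/top0.png");s=cv2.imread("pics/side0.png")
a=cv2.resize(im[150:310,170:480],(790,408));cv2.imwrite("pics/crop.png",a)
E
```

```text
top rim ((512.1234130859375, 130.1106414794922), (70.31932067871094, 48.042816162109375), 79.05158996582031) 0.07531219669110682
pad ((486.5940856933594, -214.03268432617188), (31.949398040771484, 28.93588638305664), 79.23562622070312) [ 0.48607583 -0.2138044   0.13062421] 426
yaw -10.564592796939953
origin [520.53210162  11.56920191] block fix [-30.        114.9903428]
flap 
side rim ((552.9196166992188, 35.830657958984375), (120.90248107910156, 277.49517822265625), 10.087876319885254) 0.07338653463323182
pad ((484.69866943359375, -217.4918212890625), (34.46977996826172, 29.865188598632812), 78.54261779785156) [ 0.48360909 -0.21872268  0.13045995] 729
yaw -23.400794966944275
origin [567.90929884  -5.06773802] block fix [-30.          31.58115521]
flap
```

View pics/crop.png

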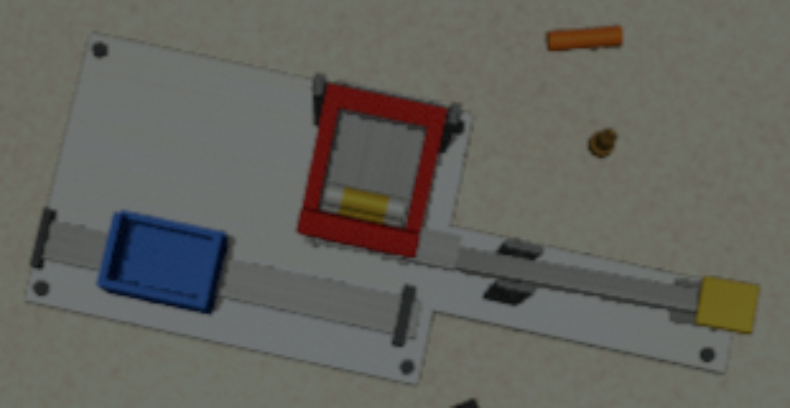

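The crop confirms the choice: the block is on the rail at about y 115 in the fixture frame, and the yellow pad is on the lever's long end. Fixture yaw is about -10.6°. I'll turn to align the tool y with the fixture y, then approach with the fingers shut.

Request:
apply_moves --moves '[{"jaw":0,"offset":[0,0,0],"rot":[0,0,-5.7]},{"jaw":0,"offset":[0,0,0],"rot":[0,0,-5.7]},{"jaw":0,"offset":[-40,-29,0],"rot":[0,0,0]},{"jaw":0,"offset":[-40,-29,0],"rot":[0,0,0]},{"jaw":0,"offset":[-40,-29,0],"rot":[0,0,0]}]'

```text
time_s: 1.62
eef_pos: [0.318, 0.4246, 0.2314]
eef_rot: [0.0, 0.092, 0.996, 0.0]
wrist_force: [0.1, 0.1, -0.3]
opening: 0.002
grasp_force: 0.0
```

Request:
apply_moves --moves '[{"jaw":0,"offset":[-40,-29,10],"rot":[0,0,0]},{"jaw":0,"offset":[-40,-29,20],"rot":[0,0,0]},{"jaw":0,"offset":[-40,-29,20],"rot":[0,0,0]},{"jaw":0,"offset":[-40,-29,20],"rot":[0,0,0]},{"jaw":0,"offset":[-40,-29,20],"rot":[0,0,0]}]'

```text
time_s: 2.25
eef_pos: [0.4884, 0.2451, 0.1409]
eef_rot: [0.0, 0.092, 0.996, 0.0]
wrist_force: [0.8, 0.3, 0.3]
opening: -0.002
grasp_force: 0.0
```

```bash
cat >> h.py <<'E'
from scipy.spatial.transform import Rotation as Ro
yaw=np.radians(-10.6);RF=np.array([[np.cos(yaw),-np.sin(yaw)],[np.sin(yaw),np.cos(yaw)]]);OF=np.array([520.5,11.6])
def fix(p): p=np.asarray(p)*1000;return np.r_[RF.T@(p[:2]-OF),p[2]]
def where():
    o=ctrl.get_obs();q=o["eef_rot"];M=Ro.from_quat([*q[1:],q[0]]).as_matrix()
    print("t",o["time_s"],"fix",np.round(fix(o["eef_pos"]),1),"y-axis deg",np.degrees(np.arctan2(M[1,1],M[0,1])),"z",np.round(M[:,2],3),"F",np.round(o["wrist_force"],1),"op",round(o["opening"],2))
E
python3 -c "
from h import *
where()"
```

```text
t 2.25 fix [-74.6 223.6 140.9] y-axis deg 79.40498183607058 z [ 0.001  0.    -1.   ] F [0.8 0.3 0.3] op -0.0
```

Request:
apply_moves --moves '[{"jaw":0,"offset":[-21,-10,20],"rot":[0,0,0]},{"jaw":0,"offset":[-21,-14,30],"rot":[0,0,0]},{"jaw":0,"offset":[0,-10,35],"rot":[0,0,0]},{"jaw":0,"offset":[0,0,0],"rot":[0,0,0]},{"jaw":0,"offset":[0,0,0],"rot":[0,0,0]}]'

```text
time_s: 2.88
eef_pos: [0.5229, 0.2057, 0.0575]
eef_rot: [0.001, 0.092, 0.996, 0.0]
wrist_force: [-0.2, 1.2, -0.7]
opening: -0.006
grasp_force: 0.0
```

```bash
python3 -c "
from h import *
where()
im,D=ctrl.camera('side');cv2.imwrite('pics/s1.png',cv2.resize(im[150:400,170:480,::-1],(744,600)))"
```

```text
t 2.875 fix [-33.3 191.2  57.5] y-axis deg 79.418347195829 z [ 0.001  0.    -1.   ] F [-0.2  1.2 -0.7] op -0.01
```

View pics/s1.png

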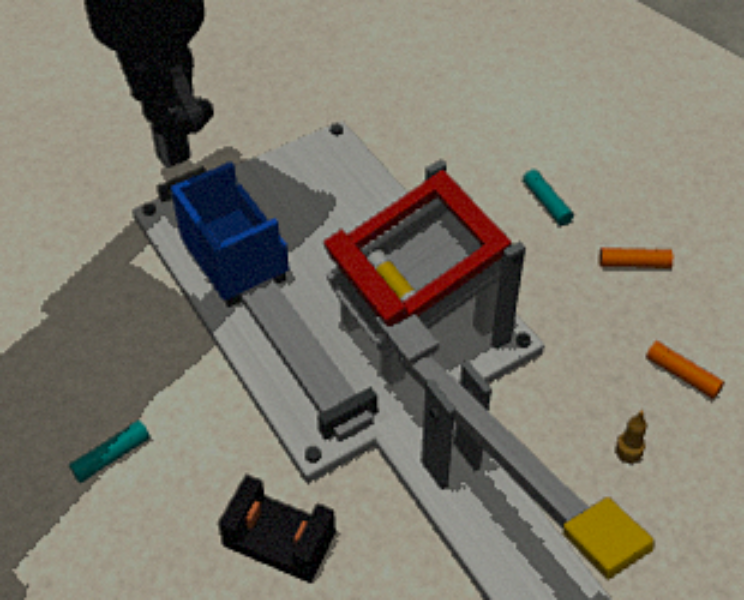

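The shut fingers stand just outside the block's outer face (crop 175,155). The way is clear, so I'll push.

Request:
apply_moves --moves '[{"jaw":0,"offset":[0,-12,2],"rot":[0,0,0]},{"jaw":0,"offset":[0,-12,0],"rot":[0,0,0]},{"jaw":0,"offset":[0,-12,0],"rot":[0,0,0]},{"jaw":0,"offset":[0,-15,0],"rot":[0,0,0]},{"jaw":0,"offset":[0,-15,0],"rot":[0,0,0]}]'

```text
time_s: 3.55
eef_pos: [0.5101, 0.1393, 0.0545]
eef_rot: [0.0, 0.092, 0.996, 0.0]
wrist_force: [0.9, 2.3, 1.6]
opening: 0.002
grasp_force: 1.0
```

Request:
apply_moves --moves '[{"jaw":0,"offset":[0,-15,0],"rot":[0,0,0]},{"jaw":0,"offset":[0,-15,0],"rot":[0,0,0]},{"jaw":0,"offset":[0,-12,0],"rot":[0,0,0]},{"jaw":0,"offset":[0,-8,0],"rot":[0,0,0]},{"jaw":0,"offset":[0,-5,0],"rot":[0,0,0]}]'

```text
time_s: 4.18
eef_pos: [0.4998, 0.0858, 0.0542]
eef_rot: [-0.0, 0.092, 0.996, 0.0]
wrist_force: [-0.4, 1.7, 0.8]
opening: 0.003
grasp_force: 0.8
```

```bash
cat >> h.py <<'E'
def blocky(name):
    im,D=ctrl.camera("top");cv2.imwrite(f"pics/{name}.png",cv2.resize(im[150:310,170:480,::-1],(790,408)))
    hsv=cv2.cvtColor(im,cv2.COLOR_RGB2HSV);P=np.full((480,640,3),9.);v,u=np.nonzero(D>0);P[v,u]=world("top",np.c_[u,v],D[v,u])
    m=(hsv[...,0]>100)&(hsv[...,0]<130)&(hsv[...,1]>120)&(P[...,2]>.068)&(P[...,2]<.09)&(P[...,0]<.6)
    Q=np.array([fix(p) for p in P[m]]);print("block rim y",np.percentile(Q[:,1],[1,99]),"x",np.percentile(Q[:,0],[1,99]))
E
python3 -c "
from h import *
where();blocky('t1')"
```

```text
t 4.175 fix [-34.   69.1  54.2] y-axis deg 79.39266115478092 z [-0.  0. -1.] F [-0.4  1.7  0.8] op 0.0
block rim y [-12.08386982  49.73731599] x [-54.50991026  -8.42312518]
```

Request:
apply_moves --moves '[{"jaw":0,"offset":[0,-5,0],"rot":[0,0,0]},{"jaw":0,"offset":[0,-4,0],"rot":[0,0,0]},{"jaw":0,"offset":[0,-4,0],"rot":[0,0,0]},{"jaw":0,"offset":[0,-4,0],"rot":[0,0,0]},{"jaw":0,"offset":[0,-3,0],"rot":[0,0,0]}]'

```text
time_s: 4.85
eef_pos: [0.4961, 0.0664, 0.0542]
eef_rot: [-0.0, 0.092, 0.996, -0.0]
wrist_force: [-1.7, 2.1, -1.4]
opening: -0.002
grasp_force: 0.8
```

Request:
apply_moves --moves '[{"jaw":0,"offset":[0,-1.5,0],"rot":[0,0,0]},{"jaw":0,"offset":[0,-1,0],"rot":[0,0,0]},{"jaw":0,"offset":[0,-1,0],"rot":[0,0,0]},{"jaw":0,"offset":[0,-0.5,0],"rot":[0,0,0]},{"jaw":0,"offset":[0,0,0],"rot":[0,0,0]}]'

```text
time_s: 5.48
eef_pos: [0.4957, 0.0626, 0.0543]
eef_rot: [0.0, 0.092, 0.996, -0.0]
wrist_force: [0.4, 1.3, -0.0]
opening: -0.004
grasp_force: 0.5
```

```bash
python3 -c "
from h import *
where();blocky('t2')"
```

```text
t 5.475 fix [-33.8  45.6  54.3] y-axis deg 79.41268379354699 z [ 0. -0. -1.] F [ 0.4  1.3 -0. ] op -0.0
block rim y [-35.71269435  21.99142681] x [-54.57863356  -7.79483435]
```

The edge is at about -35.7 with no stop force yet, so I'll continue gently.

Request:
apply_moves --moves '[{"jaw":0,"offset":[0,-0.6,0],"rot":[0,0,0]},{"jaw":0,"offset":[0,-0.6,0],"rot":[0,0,0]},{"jaw":0,"offset":[0,-0.6,0],"rot":[0,0,0]},{"jaw":0,"offset":[0,-0.6,0],"rot":[0,0,0]},{"jaw":0,"offset":[0,0,0],"rot":[0,0,0]}]'

```text
time_s: 6.15
eef_pos: [0.4953, 0.0609, 0.0543]
eef_rot: [0.0, 0.092, 0.996, 0.001]
wrist_force: [0.8, 5.6, -0.8]
opening: 0.0
grasp_force: 2.6
```

Request:
apply_moves --moves '[{"jaw":0,"offset":[0,-0.7,0],"rot":[0,0,0]},{"jaw":0,"offset":[0,-0.7,0],"rot":[0,0,0]},{"jaw":0,"offset":[0,-0.6,0],"rot":[0,0,0]},{"jaw":0,"offset":[0,0,0],"rot":[0,0,0]},{"jaw":0,"offset":[0,0,0],"rot":[0,0,0]}]'

```text
time_s: 6.78
eef_pos: [0.4953, 0.0607, 0.0544]
eef_rot: [0.001, 0.093, 0.996, 0.002]
wrist_force: [3.5, 14.6, -0.9]
opening: -0.001
grasp_force: 7.1
```

It stalled at 14.6 N with no further travel, so the block is home. I'll back off, rise, and go to the pad.

Request:
apply_moves --moves '[{"jaw":0,"offset":[0,15,0],"rot":[0,0,0]},{"jaw":0,"offset":[0,25,0],"rot":[0,0,0]},{"jaw":0,"offset":[0,0,-40],"rot":[0,0,0]},{"jaw":0,"offset":[0,0,-50],"rot":[0,0,0]},{"jaw":0,"offset":[0,0,-50],"rot":[0,0,0]}]'

```text
time_s: 7.4
eef_pos: [0.502, 0.0976, 0.1957]
eef_rot: [-0.0, 0.092, 0.996, -0.001]
wrist_force: [1.1, -0.4, 0.1]
opening: 0.004
grasp_force: 0.0
```

Request:
apply_moves --moves '[{"jaw":0,"offset":[-8,-50,0],"rot":[0,0,0]},{"jaw":0,"offset":[-8,-50,0],"rot":[0,0,0]},{"jaw":0,"offset":[-8,-50,0],"rot":[0,0,0]},{"jaw":0,"offset":[-8,-50,0],"rot":[0,0,0]},{"jaw":0,"offset":[-8,-50,0],"rot":[0,0,0]}]'

```text
time_s: 8.02
eef_pos: [0.4954, -0.1573, 0.1946]
eef_rot: [0.0, 0.092, 0.996, -0.001]
wrist_force: [0.9, -0.7, 0.6]
opening: 0.007
grasp_force: 0.0
```

```bash
python3 -c "
from h import *
where();blocky('t3')"
```

```text
t 8.025 fix [   6.4 -170.6  194.6] y-axis deg 79.40436540590225 z [ 0.    -0.001 -1.   ] F [ 0.9 -0.7  0.6] op 0.01
block rim y [-38.61952747  30.83204079] x [-54.54110187  -7.8744327 ]
```

Request:
apply_moves --moves '[{"jaw":0,"offset":[-1,-30,0],"rot":[0,0,0]},{"jaw":0,"offset":[0,-28,0],"rot":[0,0,0]},{"jaw":0,"offset":[0,0,25],"rot":[0,0,0]},{"jaw":0,"offset":[0,0,20],"rot":[0,0,0]},{"jaw":0,"offset":[0,0,0],"rot":[0,0,0]}]'

```text
time_s: 8.7
eef_pos: [0.4847, -0.2118, 0.1477]
eef_rot: [-0.002, 0.092, 0.996, 0.001]
wrist_force: [-0.7, 0.1, -0.2]
opening: -0.001
grasp_force: 0.0
```

```bash
python3 -c "
from h import *
where()
im,D=ctrl.camera('side');cv2.imwrite('pics/s2.png',cv2.resize(im[190:440,200:510,::-1],(744,600)))"
```

```text
t 8.7 fix [   6.  -226.2  147.7] y-axis deg 79.40475990614505 z [-0.003  0.002 -1.   ] F [-0.7  0.1 -0.2] op -0.0
```

View pics/s2.png

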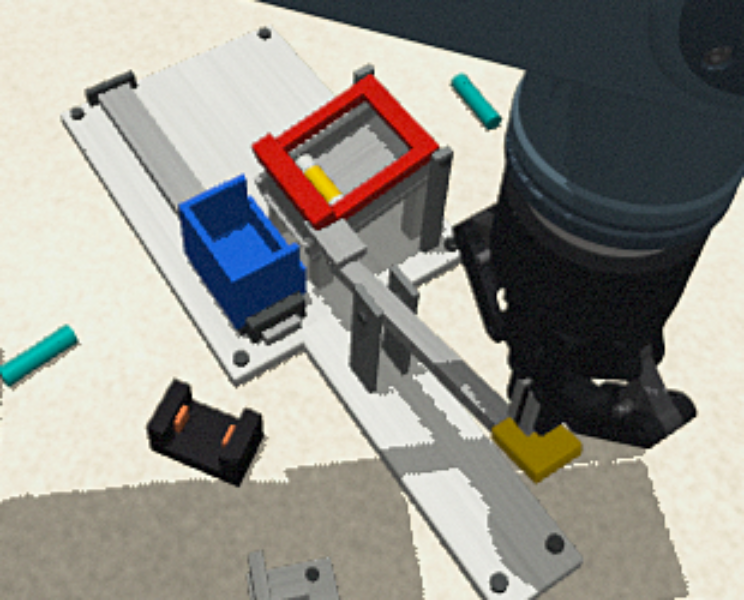

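The block sits against the end bar (crop 270,315), and the fingertips are just above the pad (530,430). I'll shift 4 mm outward and press.

Request:
apply_moves --moves '[{"jaw":0,"offset":[-1,-4,5],"rot":[0,0,0]},{"jaw":0,"offset":[0,0,10],"rot":[0,0,0]},{"jaw":0,"offset":[0,0,8],"rot":[0,0,0]},{"jaw":0,"offset":[0,0,8],"rot":[0,0,0]},{"jaw":0,"offset":[0,0,8],"rot":[0,0,0]}]'

```text
time_s: 9.38
eef_pos: [0.4864, -0.2173, 0.1103]
eef_rot: [0.0, 0.092, 0.996, -0.001]
wrist_force: [0.1, -2.7, 4.5]
opening: -0.001
grasp_force: 2.1
```

Request:
apply_moves --moves '[{"jaw":0,"offset":[0,0,8],"rot":[0,0,0]},{"jaw":0,"offset":[0,0,8],"rot":[0,0,0]},{"jaw":0,"offset":[0,0,8],"rot":[0,0,0]},{"jaw":0,"offset":[0,0,5],"rot":[0,0,0]},{"jaw":0,"offset":[0,0,3],"rot":[0,0,0]}]'

```text
time_s: 10.0
eef_pos: [0.4862, -0.2169, 0.0781]
eef_rot: [0.0, 0.092, 0.996, -0.0]
wrist_force: [-0.0, -3.6, 4.6]
opening: 0.002
grasp_force: 2.6
```

```bash
python3 -c "
from h import *
where()"
```

```text
t 10.0 fix [   8.3 -230.9   78.1] y-axis deg 79.40465567999397 z [ 0. -0. -1.] F [-0.  -3.6  4.6] op 0.0
```

Request:
apply_moves --moves '[{"jaw":0,"offset":[0,0,2],"rot":[0,0,0]},{"jaw":0,"offset":[0,0,1.5],"rot":[0,0,0]},{"jaw":0,"offset":[0,0,1],"rot":[0,0,0]},{"jaw":0,"offset":[0,0,0.5],"rot":[0,0,0]},{"jaw":0,"offset":[0,0,0],"rot":[0,0,0]}]'

```text
time_s: 10.62
eef_pos: [0.4865, -0.2168, 0.075]
eef_rot: [0.0, 0.092, 0.996, -0.0]
wrist_force: [-4.7, -0.8, 17.4]
opening: -0.0
grasp_force: 9.0
```

Request:
apply_moves --moves '[{"jaw":0,"offset":[0,0,0.5],"rot":[0,0,0]},{"jaw":0,"offset":[0,0,0.5],"rot":[0,0,0]},{"jaw":0,"offset":[0,0,0],"rot":[0,0,0]},{"jaw":0,"offset":[0,0,0],"rot":[0,0,0]},{"jaw":0,"offset":[0,0,0],"rot":[0,0,0]}]'

```text
time_s: 11.25
eef_pos: [0.4865, -0.2168, 0.0746]
eef_rot: [0.0, 0.092, 0.996, -0.0]
wrist_force: [-6.3, 1.2, 22.5]
opening: -0.001
grasp_force: 11.4
```

```bash
python3 -c "
from h import *
where()
im,D=ctrl.camera('side');cv2.imwrite('pics/s3.png',cv2.resize(im[190:440,200:510,::-1],(744,600)))"
```

```text
t 11.25 fix [   8.6 -230.8   74.6] y-axis deg 79.43565707898749 z [ 0.001 -0.    -1.   ] F [-6.3  1.2 22.5] op -0.0
```

View pics/s3.png

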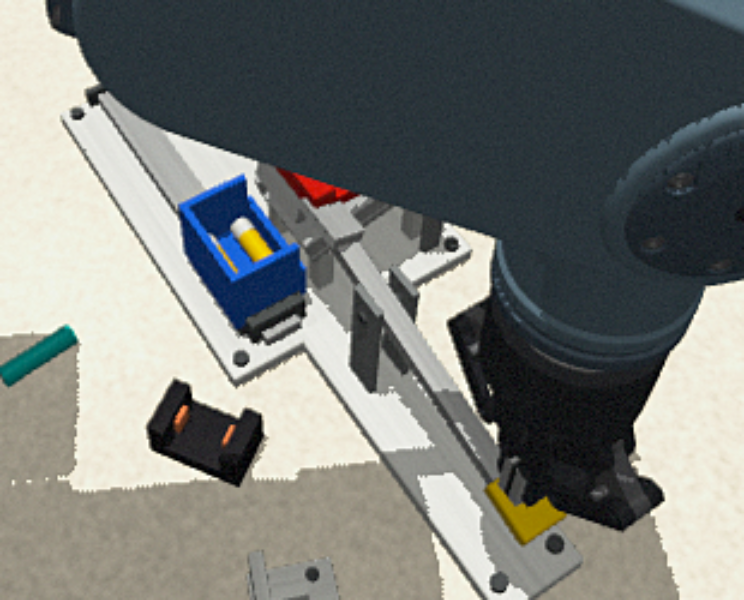

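The lever is against its stop (22 N), and both fuses are in the pocket: one at (255,240), the other partly seen at (225,255). I'll let the lever rise slowly and then clear.

Request:
apply_moves --moves '[{"jaw":0,"offset":[0,0,-6],"rot":[0,0,0]},{"jaw":0,"offset":[0,0,-10],"rot":[0,0,0]},{"jaw":0,"offset":[0,0,-10],"rot":[0,0,0]},{"jaw":0,"offset":[0,0,-10],"rot":[0,0,0]},{"jaw":0,"offset":[0,0,-10],"rot":[0,0,0]}]'

```text
time_s: 11.92
eef_pos: [0.4857, -0.2159, 0.1185]
eef_rot: [-0.001, 0.092, 0.996, 0.001]
wrist_force: [0.1, 2.0, 2.5]
opening: -0.002
grasp_force: 1.2
```

Request:
apply_moves --moves '[{"jaw":0,"offset":[0,0,-10],"rot":[0,0,0]},{"jaw":0,"offset":[0,0,-10],"rot":[0,0,0]},{"jaw":0,"offset":[0,0,-40],"rot":[0,0,0]},{"jaw":0,"offset":[0,0,-50],"rot":[0,0,0]},{"jaw":0,"offset":[0,-20,-30],"rot":[0,0,0]}]'

```text
time_s: 12.55
eef_pos: [0.483, -0.2364, 0.2612]
eef_rot: [0.001, 0.092, 0.996, -0.001]
wrist_force: [-0.3, 0.3, -0.2]
opening: -0.002
grasp_force: 0.0
```

Request:
apply_moves --moves '[{"jaw":0,"offset":[0,-40,0],"rot":[0,0,0]},{"jaw":0,"offset":[0,-40,0],"rot":[0,0,0]},{"jaw":0,"offset":[0,0,0],"rot":[0,0,0]},{"jaw":0,"offset":[0,0,0],"rot":[0,0,0]},{"jaw":0,"offset":[0,0,0],"rot":[0,0,0]}]'

```text
time_s: 13.18
eef_pos: [0.4678, -0.3141, 0.2582]
eef_rot: [-0.0, 0.092, 0.996, 0.0]
wrist_force: [0.0, 0.6, 0.8]
opening: -0.0
grasp_force: 0.0
```

```bash
python3 -c "
from h import *
where();blocky('t4')
im,D=ctrl.camera('side');a=cv2.resize(im[190:440,200:510,::-1],(480,390));b=cv2.resize(cv2.imread('pics/t4.png'),(480,248))
cv2.imwrite('pics/s4.png',np.vstack([a,b])[:600])"
```

```text
t 13.175 fix [   8.1 -329.8  258.2] y-axis deg 79.46396511681635 z [-0.  0. -1.] F [0.  0.6 0.8] op -0.0
block rim y [-38.60633568  30.82637329] x [-54.59897054  -7.6485216 ]
```

View pics/s4.png

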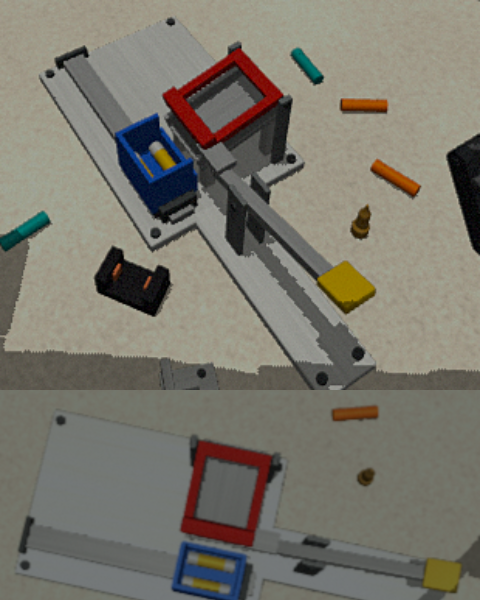

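The top view shows both fuses in the pocket (210,560 and 210,583). The flap is shut, the lever is back up, the block is home, and the loose things haven't moved.

```bash
python3 -c "
from h import *
print(ctrl.hand_in())"
```

```text
the job is handed in; nothing more can be done
None
```

The job is done and handed in after about 13 s: the block is home against the stop, both yellow fuses are in its pocket, the lever is back up with the flap shut, and the probe, holder base and foot stand where they were.

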